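# Lay the relay in its test cradle and close the hold-down

## Robot

A 6-joint arm with a two-finger parallel gripper is mounted at the origin on the work surface. World frame = base frame: x ahead of the robot, y to its left, z up, the work surface at z = 0. Lengths are in mm, angles in degrees, forces in N, time in s.
With the tool pointing down it reaches from about 350 to 850 mm from the base axis. Payload 8.1 kg.
Tool frame: the origin (TCP) lies between the finger pads; the fingertips stand 17 mm ahead of it and the grasp point (between the pads) lies 2 mm behind it; z points along the fingers, y is the line along which they close (so a half turn about z gives the same grasp; the last joint's range is limited). The gripper opens to 85 mm and grips with 20 to 120 N. Pads are 22 mm wide; open, the fingers measure 114 mm over their backs; the gripper's body (76 mm by 85 mm) begins 54 mm behind the grasp point. The pads swing forward as they close: fully open they stand 13 mm farther back than shut.
Start: joints at [71.711, 7.471, 85.268, -0, 87.261, -4.893], TCP at [138.983, 583.686, 248.292] pointing down, gripper open.
Joint ranges: [-169.43, 169.43], [-51.17, 129.36], [1.28, 143.12], [-76.62, 256.62], [0, 156.53], [-152.29, 152.29]. Speed limits (degrees/s): [136.94, 136.94, 159.86, 180, 180, 180].

## Interface

Orientations are given as [roll, pitch, yaw] about the fixed x, y, z axes, in that order (R = Rz(yaw) Ry(pitch) Rx(roll)).
In Python, from bench import sense, snapshot, hand_in, trace, place_of gives the robot as it stands.
- The arm moves only by the shell command python3 -m handwheel 'ROWS' [FORCE]. ROWS is JSON, a list of rows, each a list of 7 numbers: the opening, from -1 (shut) to 1 (fully open), then the shift along the tool's x, y, z in cm, then the turn, a rotation vector about the tool's x, y, z in rad. A call has 1 to 12 rows; each row shifts and turns the commanded pose from where the row before left it, along the tool's axes as they then stand; what a row does not reach is not made up. A row lasts 1/12 s, in which the tool goes at most 41.7 mm and 7.16 degrees, less where a joint would pass 70% of its speed; a pose out of reach is approached as far as the arm can. A call with a gripper value outside its range is refused whole. The fingers move at their own pace and stop on an object; FORCE is the grip in N (left out, the last holds). Time passes only in rows, so rows that do not move let the fingers close. It gives the time, the measured TCP pose, the force, the opening and the grip force at its end, in the units of the state.
- sense(): the state, without advancing time (a new reading comes with each control period).
- snapshot(name): name is "scene" or "side" or "wrist"; returns a dict with "image" (384x512x3 uint8, red, green, blue), "intrinsics" (3x3 intrinsics, pixels), "R" (3x3) and "t" (3): a world point X has camera coordinates R X + t. Camera axes: x right, y down, z forward; pixel columns grow to the right and rows downward; lengths in mm; the calibration is good to about 2 mm. The wrist camera is an equidistant fisheye: a pixel r from the principal point sees the ray r / f radians off the axis. A picture is of the moment at which its call begins. There is no depth.
- hand_in(): hands the job in; it is judged then, once.
Trained networks look in a picture, given as the dict that the camera call returned (one of the last four; its "shot" number tells which), for a name from the list of things; names that differ only in an ending like _2 or _b are one class to them, and where a whole thing is asked for, a point or a joint stands for the part that bears it (a point fixed in the world has none). Each returns a list of dicts, best first, with "conf" (0 to 1); they miss things now and then, are a little off and sometimes report something else, mostly with a low value. They report only what shows in the picture. A call takes as long as a camera call. They do not tell look-alikes from the thing itself.
- trace(picture, query): "pixels" (384x512 bool, what is visible of it).
- place_of(picture, query): "location" ([x, y, z] in mm, in world coordinates, good to about 4 mm: a listed point, or the origin of a listed thing).
The state is a dict: "time": time; "joint_pos": joint angles; "qd": joint speeds; "joint_efforts": joint torques, N m; "tool_pos": TCP position; "tcp_rot": TCP orientation; "ft_force": force on the tool from outside, world axes, zero at the start; "wrist_torque": the same for the moment, N m; "finger_gap": finger opening in mm; "grip_force": force on a finger pad.
Only numpy, scipy, OpenCV 4.12 (cv2) and the standard library are available. Lean on these libraries where they do the work, as an engineer would, in place of code of your own. Each camera call takes 0.05 s, during which the arm holds its last target. There are 200 camera calls.

## Task

The black relay is standing on end at the open end of the test cradle. Push it over so that it lies on its back on the cradle's rubber bed with its brass terminals facing up, then push the cradle's hinged hold-down bail over it until it is fully closed. Use the fingers only to push: do not lift the relay, and leave everything else on the bench where it is.

Things in the scene. Friction and masses are not known exactly. Their poses are not given: they have to be found in the camera images.
- cradle: Relay test cradle fixed to the bench: aluminium plate 220 (x) x 112 (y) x 8 mm. Origin: centre of its underside, z up. The relay stands on the bare plate (top z = 8) at the -x end, x = -110 to -40 mm. Side cheeks: inner faces y = +-48, top z = 30. End wall at x = 102, top z = 34. Two 10 mm square hinge posts at y = +57, x = -14 and +74, top z = 74, carry the bail.
- bed_mid (a point): Point of the cradle, same axes, at its x = 16, y = 0, z = 39 mm: near where the relay's centre is once it lies down. The black rubber bed under it spans x = -40 to 102 mm, top z = 14 (cradle frame); its 6 mm step stops the relay's foot from sliding when the relay is pushed high up towards +x.
- relay: The relay to lay down, loose, standing: black box 50 (x) x 60 (y) x 120 mm (z), 0.3 to 0.6 kg. Origin: centre of its foot. Its -x face bears a light grey board with 12 brass terminals, 1 mm proud; at the start it looks to the cradle's -x within 4 degrees, the foot's centre 68 to 77 mm from the cradle's origin, within 6 mm of its middle line.
- relay_mid (a point): Centre of the relay's box, 60 mm from its foot, same axes. Pushed on the terminal face near its top (some 2 N) towards the cradle's +x, the relay tips; past about 25 degrees of lean it falls on its own onto the bed, +x face down. Its top is then at z = 64 mm in the cradle frame.
- bail (a joint): Angle of the steel hold-down bail, rad: 0 = closed, level across the lying relay (hard stop); pi/2 = straight up; 1.75 to 2.05 at the start, leaning out to the cradle's +y, away from the bed (stop at 2.1). Stiff hinge: stays where left, 2 N at the bar moves it along its arc. Hinge axis along the cradle's x at y = +57, z = 70 mm (cradle frame).
- bail_bar (a point): Middle of the bail's flat bar, 70 mm from the hinge axis. The bar is 66 mm long along the cradle's x (centred at x = 30), 22 mm wide, 5 mm thick; two 8 mm wide arms join its ends to the hinge. In the cradle frame it is at y = 57 - 70 cos(angle), z = 70 + 70 sin(angle) mm; closed, it clears the lying relay by 3 mm.
- spare_relay: Bystander: a second relay of the same kind, already lying on its back right of the cradle (-y side), 120 x 60 x 50 mm high. Origin: centre of its underside.
- screwdriver: Bystander: screwdriver lying on the cradle's +y side, about 0.2 m long.
- wrench: Bystander: flat wrench lying beyond the cradle's end wall.
- box_spanner: Bystander: dark steel tubular box spanner, 184 mm long, 24 mm high, lying on the right beyond the spare relay.
- tin: Bystander: small closed steel tin, 60 mm across, 65 mm high, upright, right front.
- meter: Bystander: grey hand meter 85 x 150 x 36 mm lying on the left.
- parts_box: Bystander: open clear parts box 120 x 160 x 50 mm, far right.
Not all that is in view belongs to the job. Of the things like the cradle, leave any that is pink or red; of the rest the larger one is meant.

How it is judged (in metres and radians):
On the way, in this order (a step that is already met when the one before it is completed fails the run):
1. the relay lies on its back on the bed, terminals up, while the bail is still open (angle between relay's own x axis and vertical above 3 rad and distance between relay_mid and bed_mid below 0.04 m and angle between the z axis of relay and the x axis of cradle, either way round below 0.2 rad and value of joint bail above 1 rad), for 0.2 s.
2. the bail is fully closed over the lying relay (angle between relay's own x axis and vertical above 3 rad and distance between relay_mid and bed_mid below 0.04 m and angle between the z axis of relay and the x axis of cradle, either way round below 0.2 rad and value of joint bail below 0.1 rad), for 0.2 s.
At the end, for the whole second after the job is handed in: The relay lies at rest on the cradle's bed, terminal face up (within 8 degrees of level), its centre within 40 mm of bed_mid and its length along the cradle within 11 degrees; the bail is closed (below 0.1 rad); no bystander has moved 20 mm (all of step 2 and linear speed of relay below 0.02 m/s and distance of each of spare_relay, screwdriver, wrench, box_spanner, tin, meter, parts_box from where it was at the start of the episode below 0.02 m); the robot touches nothing.
It fails at once if the relay is lifted or carried (its centre more than 100 mm above the bench; tipping alone takes it to about 80 mm) (height (world z) of relay_mid above 0.1 m).
It fails at once if a bystander is moved by 20 mm or more (distance of any of spare_relay, screwdriver, wrench, box_spanner, tin, meter, parts_box from where it was at the start of the episode above 0.02 m).
It also fails if it takes over 51 s, if anything falls off the work surface, if the arm or the gripper's body presses on something with over 40 N, if the wrist force passes 120 N, or if a joint passes its speed limit or range.

## Working session

There is one attempt and no reset: what is moved stays moved. The work goes in short steps, Python scripts to look and compute and a shell command to move; the robot and the scene stay as the last step left them, time stands still between calls to the robot, and variables do not carry over. Pictures are saved under pics/ and viewed, at most 10 in all, crops included, and the job is handed in when it is done.

```bash
mkdir -p pics; cat > h.py <<'E'
import numpy as np,cv2
from bench import *
def save(p,n): cv2.imwrite(f"pics/{n}.png",cv2.cvtColor(p["image"],cv2.COLOR_RGB2BGR))
E
python3 - <<'E'
from h import *
ps=[snapshot("scene"),snapshot("side")]
cv2.imwrite("pics/a.png",cv2.cvtColor(cv2.resize(np.vstack([p["image"] for p in ps]),(None or 400*1,600)),cv2.COLOR_RGB2BGR))
save(ps[0],"sc");save(ps[1],"sd")
for p in ps:
  K=p["intrinsics"]
  for q in ["cradle","relay","relay_mid","bed_mid","bail_bar","spare_relay","screwdriver","wrench","box_spanner","tin","meter"]:
    for d in place_of(p,q)[:3]:
      X=np.array(d["location"]);c=p["R"]@X+p["t"];u=K@c/c[2]
      print(q,round(d["conf"],2),np.round(X),np.round(u[:2]))
s=sense();print(s["time"],s["tool_pos"],s["tcp_rot"],s["ft_force"])
E
```

```text
cradle 0.84 [ 432. -261.    2.] [246. 147.]
cradle 0.71 [598. -54.   0.] [238. 194.]
relay 0.69 [529. -67.  13.] [251. 182.]
relay 0.59 [529. -64.  68.] [252. 174.]
relay_mid 0.67 [526. -60.  70.] [253. 174.]
relay_mid 0.45 [ 624. -214.   -2.] [213. 172.]
bed_mid 0.89 [377. 115.  35.] [310. 192.]
bed_mid 0.79 [ 446. -258.   25.] [244. 144.]
bed_mid 0.65 [612. -57.  38.] [235. 189.]
bail_bar 0.67 [617. 149.   0.] [263. 231.]
bail_bar 0.65 [682. 340.  54.] [278. 271.]
bail_bar 0.61 [393. 102.  71.] [306. 186.]
spare_relay 0.65 [ 623. -212.   -1.] [213. 172.]
screwdriver 0.46 [618. 151.   2.] [263. 232.]
box_spanner 0.64 [ 643. -299.   -1.] [199. 161.]
tin 0.79 [ 420. -491.   -0.] [222. 117.]
meter 0.8 [420. 455.   1.] [360. 267.]
meter 0.34 [529. -66.  66.] [251. 174.]
cradle 0.95 [355. 115.   2.] [318. 241.]
cradle 0.9 [602. -57.   2.] [245. 193.]
cradle 0.58 [ 430. -263.   -2.] [297. 155.]
relay 0.56 [527. -64.   8.] [268. 192.]
relay 0.56 [ 618. -212.   -2.] [246. 161.]
relay_mid 0.82 [525. -65.  66.] [269. 180.]
bed_mid 0.97 [616. -56.  35.] [241. 186.]
bed_mid 0.61 [668. 344.  24.] [203. 300.]
bed_mid 0.58 [373. 112.  36.] [314. 234.]
bail_bar 0.67 [388. 100.  68.] [310. 224.]
bail_bar 0.59 [682. 343.  55.] [197. 294.]
bail_bar 0.5 [619.  29. 136.] [235. 186.]
spare_relay 0.92 [ 615. -214.   -0.] [247. 160.]
screwdriver 0.73 [615. 152.  -3.] [233. 245.]
wrench 0.81 [777. -18.  -2.] [193. 198.]
box_spanner 0.61 [ 636. -297.    2.] [244. 144.]
tin 0.84 [ 421. -488.    1.] [301. 117.]
tin 0.55 [778. -14.  -1.] [192. 199.]
meter 0.8 [420. 454.   4.] [294. 355.]
1.2 [138.97984412 583.68349921 248.29430352] [-1.79999697e+02  1.04466224e-03  1.66605521e+02] [-0.05214445  0.75718072  0.48126807]
```

View pics/sc.png

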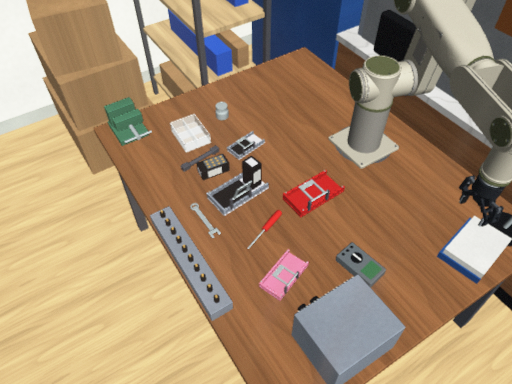

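View pics/sd.png

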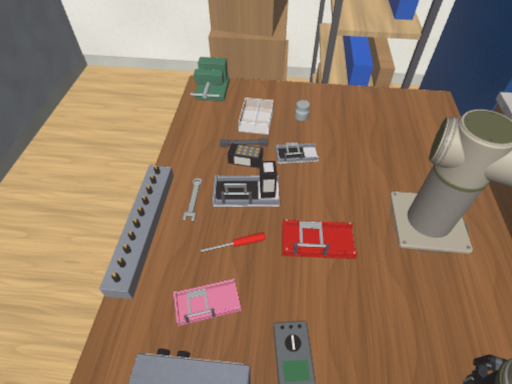

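The scene shows four cradle-like things: red (scene px 313,193), pink (284,274), a small grey one (246,146) and a larger grey one with the standing black relay (238,192). The larger grey one fits, being neither pink nor red and the larger of the rest. I'll confirm with a crop.

```bash
python3 - <<'E'
from h import *
a=cv2.imread("pics/sc.png")[145:220,195:285];b=cv2.imread("pics/sd.png")[145:220,200:290]
cv2.imwrite("pics/crop.png",np.hstack([cv2.resize(i,None,fx=4.4,fy=4.4,interpolation=cv2.INTER_CUBIC) for i in(a,b)]))
p=snapshot("side");K=p["intrinsics"];R=p["R"];t=p["t"]
def proj(X):
  c=R@X+t;u=K@c/c[2];return u[:2]
def back(u,z):
  d=R.T@np.linalg.solve(K,[u[0],u[1],1]);o=-R.T@t;return o+d*(z-o[2])/d[2]
for p in [p,snapshot("scene")]:
  K=p["intrinsics"];R=p["R"];t=p["t"]
  for d in trace(p,"cradle"):
    m=d["pixels"].astype(np.uint8);ys,xs=np.nonzero(m)
    if abs(xs.mean()-242)<12 and abs(ys.mean()-192)<12:
      W=np.array([back((x,y),4.)[:2] for x,y in zip(xs,ys)],np.float32)
      print(d["conf"],len(xs),cv2.minAreaRect(W))
  for yaw in(-5,0,5):
    c,s=np.cos(np.radians(yaw)),np.sin(np.radians(yaw))
    print(yaw,[np.round(proj(np.array([600+c*x-s*y,-56+s*x+c*y,8])),1).tolist() for x,y in((-110,-56),(110,-56),(110,56),(-110,56))])
E
```

```text
0.75 1651 ((600.3502197265625, -66.6073226928711), (226.1739501953125, 143.0693817138672), 6.921876907348633)
-5 [[280.2, 184.0], [218.7, 175.2], [210.3, 199.5], [275.3, 209.3]]
0 [[279.1, 181.8], [216.8, 177.0], [211.1, 201.9], [277.1, 207.2]]
5 [[277.7, 179.7], [215.1, 179.0], [212.2, 204.3], [278.7, 204.9]]
-5 [[255.7, 173.4], [206.2, 192.9], [218.2, 212.9], [269.0, 191.9]]
0 [[253.4, 172.3], [206.2, 195.0], [220.5, 214.1], [268.8, 189.8]]
5 [[251.1, 171.4], [206.4, 197.1], [222.9, 215.2], [268.3, 187.8]]
```

View pics/crop.png

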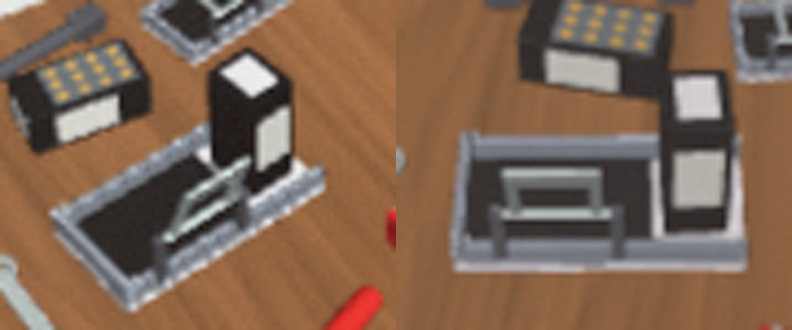

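The crop confirms it: the grey cradle has the relay standing at its near end, and its near edge (side px 213,206 to 279,206) gives a cradle yaw of about 6°. That fits the relay's offset (local about -73, 0) and the bail bar (angle about 1.94). I'll turn the tool to yaw 186 with the gripper shut, so tool x = cradle -x and tool y = cradle +y.

```bash
python3 -m handwheel '[[-1,0,0,0,0,0,-0.113],[-1,0,0,0,0,0,-0.113],[-1,0,0,0,0,0,-0.113],[-1,-1,-2.8,0,0,0,0],[-1,-1,-2.8,0,0,0,0],[-1,-1,-2.8,0,0,0,0],[-1,-1,-2.8,0,0,0,0],[-1,-1,-2.8,0,0,0,0],[-1,-1,-2.8,0,0,0,0],[-1,-1,-2.8,0,0,0,0],[-1,-1,-2.8,0,0,0,0],[-1,-1,-2.8,0,0,0,0]]' 20
python3 -m handwheel '[[-1,-1,-2.8,0,0,0,0],[-1,-1,-2.8,0,0,0,0],[-1,-1,-2.8,0,0,0,0],[-1,-1,-2.8,0,0,0,0],[-1,-1,-2.8,0,0,0,0],[-1,-1,-2.8,0,0,0,0],[-1,-1,-2.8,0,0,0,0],[-1,-1,-2.8,0,0,0,0],[-1,-1,-2.8,0,0,0,0],[-1,-1,-2.8,0,0,0,0],[-1,-1,-2.8,0,0,0,0],[-1,0,0,0,0,0,0]]'
```

```text
time: 2.4
tool_pos: [255.3, 341.3, 248.4]
tcp_rot: [180.0, 0.0, -174.0]
ft_force: [0.3, 0.5, 0.8]
finger_gap: 0.2
grip_force: 0.0
time: 3.4
tool_pos: [398.1, 43.8, 248.5]
tcp_rot: [-179.9, 0.1, -174.2]
ft_force: [-0.5, -0.4, 0.1]
finger_gap: 0.2
grip_force: 0.0
```

```bash
python3 -m handwheel '[[-1,-1,-2.4,0,0,0,0],[-1,-1,-2.4,0,0,0,0],[-1,-1,-2.4,0,0,0,0],[-1,-1,-2.4,0,0,0,0],[-1,-1,-2.4,0,0,0,0],[-1,0,0,2.5,0,0,0],[-1,0,0,2.5,0,0,0],[-1,0,0,2.5,0,0,0],[-1,0,0,2.5,0,0,0],[-1,0,0,2.5,0,0,0],[-1,0,0,0,0,0,0]]'
python3 - <<'E'
from h import *
for n in("wrist","side"):
  p=snapshot(n);save(p,n+"1")
  for q in["cradle","relay","relay_mid","bed_mid","bail_bar"]:
    for d in place_of(p,q)[:3]:
      X=np.array(d["location"]);v=X-[600,-56,0];c,s=np.cos(.105),np.sin(.105)
      L=[c*v[0]+s*v[1],c*v[1]-s*v[0]]
      if abs(L[0])<130 and abs(L[1])<130:print(n,q,round(d["conf"],2),np.round(X),np.round(L))
E
```

```text
time: 4.32
tool_pos: [455.4, -65.1, 118.1]
tcp_rot: [179.8, -0.5, -174.0]
ft_force: [-1.4, 0.2, -0.9]
finger_gap: -0.0
grip_force: 0.0
side cradle 0.66 [602. -56.   2.] [2. 0.]
side relay 0.93 [527. -64.   9.] [-74.  -0.]
side relay 0.66 [615.  28. 137.] [24. 82.]
side relay_mid 0.56 [526. -64.  68.] [-75.   0.]
side bed_mid 0.64 [617. -58.  37.] [16. -4.]
side bail_bar 0.47 [618.  28. 137.] [27. 82.]
```

View pics/wrist1.png

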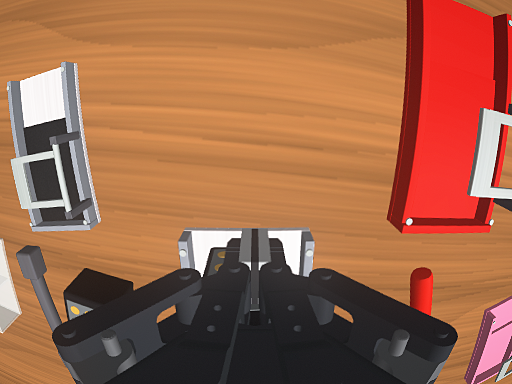

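The wrist view shows the fingers centred over the open end of the cradle (px 180–313, y about 240), with the relay behind them. Measurements agree, so I push at height with a 5 mm y correction.

```bash
python3 -m handwheel '[[-1,-1.2,-0.5,0,0,0,0],[-1,-1.3,0,0,0,0,0],[-1,-0.5,0,0,0,0,0],[-1,-0.5,0,0,0,0,0],[-1,-0.5,0,0,0,0,0],[-1,-0.5,0,0,0,0,0],[-1,-0.5,0,0,0,0,0],[-1,-0.5,0,0,0,0,0]]'
python3 - <<'E'
from h import *
p=snapshot("side");print([(d["conf"],d["location"]) for d in place_of(p,"relay_mid")[:2]])
E
```

```text
time: 5.58
tool_pos: [514.6, -65.4, 123.3]
tcp_rot: [180.0, 0.0, -174.0]
ft_force: [-1.2, 1.1, -0.0]
finger_gap: -0.3
grip_force: 0.3
[]
```

```bash
python3 -m handwheel '[[-1,-0.5,0,0,0,0,0],[-1,-0.5,0,0,0,0,0],[-1,-0.5,0,0,0,0,0],[-1,-0.5,0,0,0,0,0],[-1,-0.5,0,0,0,0,0],[-1,0,0,0,0,0,0],[-1,0,0,0,0,0,0],[-1,0,0,0,0,0,0]]'
python3 - <<'E'
from h import *
p=snapshot("side");print([(d["conf"],d["location"]) for d in place_of(p,"relay_mid")[:2]])
cv2.imwrite("pics/c2.png",cv2.cvtColor(cv2.resize(p["image"][130:220,190:310],None,fx=5,fy=5),cv2.COLOR_RGB2BGR))
E
```

```text
time: 6.35
tool_pos: [539.0, -62.9, 123.1]
tcp_rot: [180.0, -0.0, -174.0]
ft_force: [0.4, -0.1, -0.2]
finger_gap: -0.2
grip_force: 0.0
[(0.75, [604.8, -51.1, 38.2])]
```

View pics/c2.png

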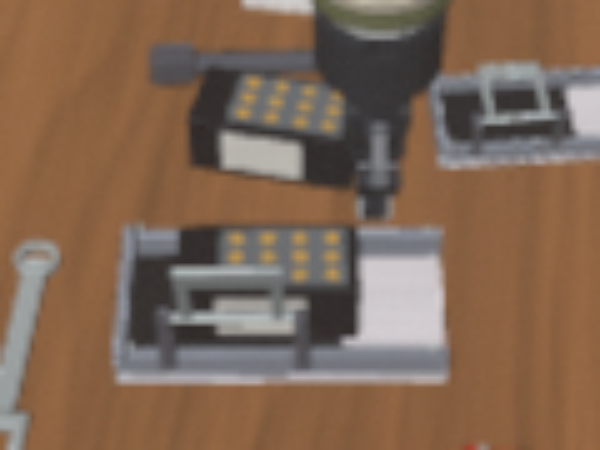

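The relay now lies on its back with terminals up (crop px 285,260) and its centre about 12 mm from bed_mid; the bail is still open. Next I go up, over to the +y side of the bail, and down.

```bash
python3 -m handwheel '[[-1,0,0,-3,0,0,0],[-1,0,0,-3,0,0,0],[-1,0,0,-3,0,0,0],[-1,-1.8,2.4,-1.5,0,0,0],[-1,-1.8,2.4,0,0,0,0],[-1,-1.8,2.4,0,0,0,0],[-1,-1.8,2.4,0,0,0,0],[-1,-1.9,2.4,0,0,0,0],[-1,0,0,2.5,0,0,0],[-1,0,0,2.5,0,0,0],[-1,0,0,2.6,0,0,0],[-1,0,0,0,0,0,0]]'
python3 - <<'E'
from h import *
v=sense()["tool_pos"]-np.array([600,-56,0]);c,s=np.cos(.105),np.sin(.105)
print(c*v[0]+s*v[1],c*v[1]-s*v[0],v[2])
p=snapshot("side");print([(d["conf"],d["location"]) for d in place_of(p,"bail_bar")[:2]])
cv2.imwrite("pics/c3.png",cv2.cvtColor(cv2.resize(p["image"][130:220,190:310],None,fx=5,fy=5),cv2.COLOR_RGB2BGR))
E
```

```text
time: 7.45
tool_pos: [613.1, 66.2, 145.7]
tcp_rot: [180.0, -0.6, -173.9]
ft_force: [-1.1, -0.3, -1.9]
finger_gap: 0.1
grip_force: 0.0
25.866686537590336 120.12469325847768 145.69475011003757
[(0.81, [683.9, 341.2, 53.7]), (0.66, [452.1, -264.1, 49.6])]
```

View pics/c3.png

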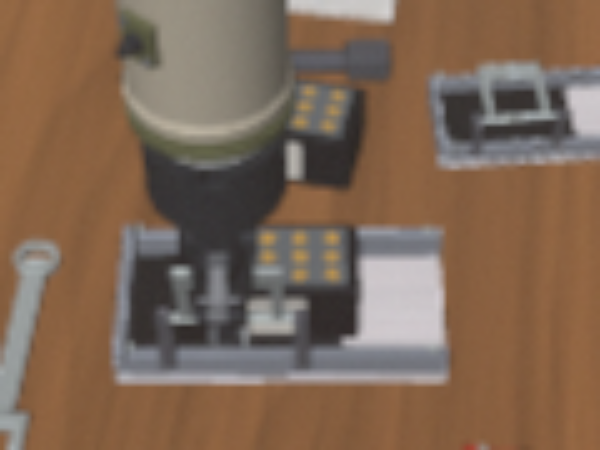

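The finger stands on the +y side of the bail between its arms (crop px 218,290). I push -y to bring the bail near upright.

```bash
python3 -m handwheel '[[-1,0,-1,0,0,0,0],[-1,0,-0.6,0,0,0,0],[-1,0,-0.6,-0.1,0,0,0],[-1,0,-0.6,-0.1,0,0,0],[-1,0,-0.6,-0.1,0,0,0],[-1,0,-0.6,-0.1,0,0,0],[-1,0,-0.6,-0.1,0,0,0],[-1,0,0,0,0,0,0],[-1,0,0,0,0,0,0]]'
python3 - <<'E'
from h import *
v=sense()["tool_pos"]-np.array([600,-56,0]);c,s=np.cos(.105),np.sin(.105)
print(c*v[0]+s*v[1],c*v[1]-s*v[0],v[2])
E
```

```text
time: 8.3
tool_pos: [621.9, 19.5, 157.5]
tcp_rot: [-180.0, 0.0, -174.0]
ft_force: [0.6, -0.4, -0.7]
finger_gap: -0.1
grip_force: 0.0
29.645546562179916 72.74997499160636 157.50461985774737
```

```bash
python3 -m handwheel '[[-1,0,-0.7,0,0,0,0],[-1,0,-0.7,0.1,0,0,0],[-1,0,-0.7,0.2,0,0,0],[-1,0,-0.7,0.2,0,0,0],[-1,0,-0.7,0.3,0,0,0],[-1,0,-0.7,0.5,0,0,0],[-1,0,-0.8,0.6,0,0,0],[-1,0,0,0,0,0,0],[-1,0,0,0,0,0,0]]'
python3 - <<'E'
from h import *
v=sense()["tool_pos"]-np.array([600,-56,0]);c,s=np.cos(.105),np.sin(.105)
print(c*v[0]+s*v[1],c*v[1]-s*v[0],v[2])
p=snapshot("side")
cv2.imwrite("pics/c4.png",cv2.cvtColor(cv2.resize(p["image"][130:220,190:310],None,fx=5,fy=5),cv2.COLOR_RGB2BGR))
E
```

```text
time: 9.05
tool_pos: [626.3, -30.2, 137.0]
tcp_rot: [180.0, -0.1, -174.0]
ft_force: [-0.1, -0.0, -0.0]
finger_gap: -0.4
grip_force: 0.0
28.885289953167767 22.908271688899376 137.01866029261998
```

View pics/c4.png

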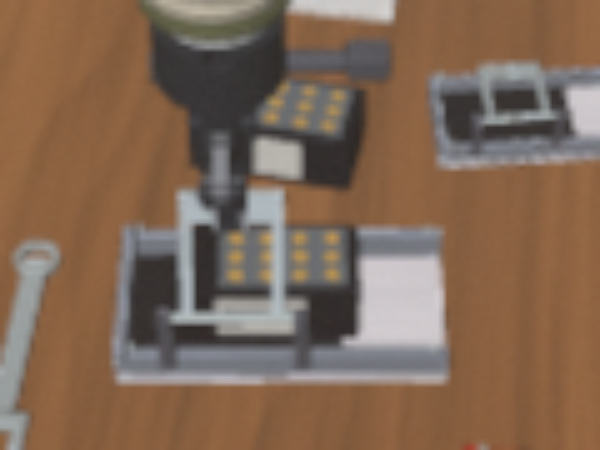

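The tip overlaps the bar near its hinge-side edge (crop px 228,215). I'll compute the bail angle from the bar's centre at crop px (231,207), then push from above.

```bash
python3 - <<'E'
from h import *
p=snapshot("side");K=p["intrinsics"];R=p["R"];t=p["t"];c,s=np.cos(.105),np.sin(.105)
for a in np.arange(0,1.8,.15):
  r=[]
  for rad in(59,70,81):
    y=57-rad*np.cos(a);z=70+rad*np.sin(a);X=np.array([600+c*30-s*y,-56+s*30+c*y,z]);q=R@X+t;u=K@q/q[2]
    r.append(np.round([(u[0]-190)*5,(u[1]-130)*5]).tolist())
  print(round(a,2),r)
E
```

```text
0.0 [[232.0, 245.0], [233.0, 233.0], [233.0, 221.0]]
0.15 [[231.0, 237.0], [232.0, 223.0], [232.0, 209.0]]
0.3 [[231.0, 230.0], [231.0, 215.0], [231.0, 200.0]]
0.45 [[230.0, 225.0], [230.0, 209.0], [230.0, 193.0]]
0.6 [[229.0, 223.0], [229.0, 205.0], [229.0, 188.0]]
0.75 [[229.0, 222.0], [229.0, 204.0], [228.0, 187.0]]
0.9 [[228.0, 223.0], [228.0, 205.0], [227.0, 188.0]]
1.05 [[227.0, 226.0], [227.0, 209.0], [226.0, 192.0]]
1.2 [[227.0, 231.0], [226.0, 215.0], [226.0, 199.0]]
1.35 [[226.0, 239.0], [225.0, 224.0], [225.0, 209.0]]
1.5 [[225.0, 248.0], [225.0, 235.0], [224.0, 222.0]]
1.65 [[225.0, 259.0], [224.0, 248.0], [223.0, 237.0]]
```

```bash
python3 -m handwheel '[[-1,0,0,-1.5,0,0,0],[-1,0,-1.5,0,0,0,0],[-1,0,-0.3,1,0,0,0],[-1,0,-0.3,1,0,0,0],[-1,0,-0.3,0.8,0,0,0],[-1,0,-0.3,0.8,0,0,0],[-1,0,-0.3,0.8,0,0,0],[-1,0,-0.3,0.7,0,0,0],[-1,0,-0.2,0.7,0,0,0],[-1,0,0,0,0,0,0],[-1,0,0,0,0,0,0]]'
python3 - <<'E'
from h import *
v=sense()["tool_pos"]-np.array([600,-56,0]);c,s=np.cos(.105),np.sin(.105)
print(c*v[0]+s*v[1],c*v[1]-s*v[0],v[2])
E
```

```text
time: 10.07
tool_pos: [630.1, -64.2, 94.2]
tcp_rot: [180.0, -0.1, -174.0]
ft_force: [-0.1, -0.2, 1.4]
finger_gap: -0.0
grip_force: 0.0
29.035312440624025 -11.353777982622347 94.21738166764885
```

Tip at z = 77; about 4 mm remain. Press in small steps watching the force.

```bash
python3 -m handwheel '[[-1,0,0,0.2,0,0,0],[-1,0,0,0.2,0,0,0],[-1,0,0,0,0,0,0],[-1,0,0,0,0,0,0]]'
python3 -m handwheel '[[-1,0,0,0.1,0,0,0],[-1,0,0,0,0,0,0],[-1,0,0,0,0,0,0]]'
```

```text
time: 10.4
tool_pos: [630.8, -64.2, 91.5]
tcp_rot: [-180.0, 0.0, -174.0]
ft_force: [-0.6, 0.7, 0.5]
finger_gap: 0.1
grip_force: 0.0
time: 10.65
tool_pos: [630.9, -64.3, 90.5]
tcp_rot: [-180.0, 0.0, -174.0]
ft_force: [0.3, -1.0, 1.0]
finger_gap: 0.2
grip_force: 0.4
```

```bash
python3 -m handwheel '[[-1,0,0,0.1,0,0,0],[-1,0,0,0.1,0,0,0],[-1,0,0,0,0,0,0],[-1,0,0,0,0,0,0]]'
python3 -m handwheel '[[-1,0,0,0.1,0,0,0],[-1,0,0,0,0,0,0],[-1,0,0,0,0,0,0]]'
python3 - <<'E'
from h import *
p=snapshot("side")
cv2.imwrite("pics/c5.png",cv2.cvtColor(cv2.resize(p["image"][130:220,190:310],None,fx=5,fy=5),cv2.COLOR_RGB2BGR))
E
```

```text
time: 10.98
tool_pos: [631.0, -64.3, 89.4]
tcp_rot: [-180.0, 0.0, -174.0]
ft_force: [-4.7, 0.5, 8.0]
finger_gap: -0.1
grip_force: 4.2
time: 11.23
tool_pos: [631.1, -64.3, 89.3]
tcp_rot: [-180.0, 0.0, -174.0]
ft_force: [-7.0, 1.5, 14.8]
finger_gap: -0.2
grip_force: 7.2
```

View pics/c5.png

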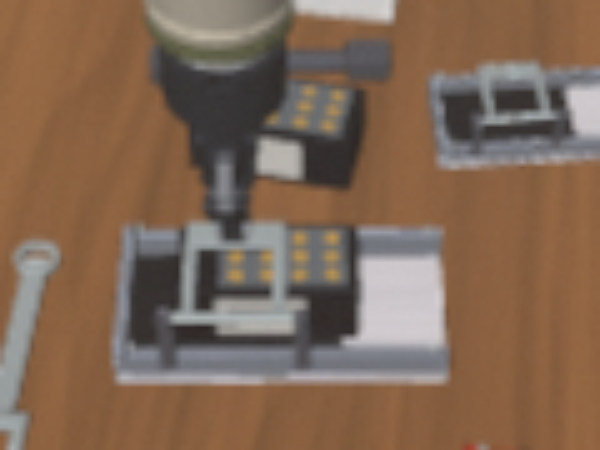

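The tool met a hard stop (15 N) with the tip at z = 72.3, against 72.5 expected for a closed bail. The bar sits at crop px (233,234), as predicted for angle 0. Retreating now.

```bash
python3 -m handwheel '[[-1,0,0,-0.5,0,0,0],[-1,0,0,-2,0,0,0],[-1,0,0,-3,0,0,0],[-1,0,0,-3,0,0,0],[-1,0,0,-3,0,0,0],[-1,3,0,0,0,0,0],[-1,3,0,0,0,0,0],[-1,3,0,0,0,0,0],[-1,3,0,0,0,0,0],[-1,3,0,0,0,0,0],[-1,0,0,0,0,0,0],[-1,0,0,0,0,0,0]]'
python3 - <<'E'
from h import *
p=snapshot("side")
for q in("relay_mid","bed_mid","bail_bar"):print(q,[(round(d["conf"],2),np.round(d["location"])) for d in place_of(p,q)[:4]])
cv2.imwrite("pics/c6.png",cv2.cvtColor(cv2.resize(p["image"][130:220,190:310],None,fx=5,fy=5),cv2.COLOR_RGB2BGR))
E
```

```text
time: 12.28
tool_pos: [480.3, -80.1, 202.1]
tcp_rot: [180.0, 0.0, -174.0]
ft_force: [0.3, -0.4, 0.7]
finger_gap: 0.1
grip_force: 0.0
relay_mid [(0.58, array([604., -54.,  39.])), (0.38, array([ 420., -491.,    1.]))]
bed_mid [(0.84, array([ 444., -259.,   24.])), (0.84, array([372., 113.,  34.])), (0.73, array([616., -56.,  39.])), (0.69, array([666., 346.,  27.]))]
bail_bar [(0.75, array([626., -65.,  69.])), (0.59, array([389.,  99.,  71.])), (0.52, array([680., 342.,  56.])), (0.38, array([ 456., -265.,   50.]))]
```

View pics/c6.png

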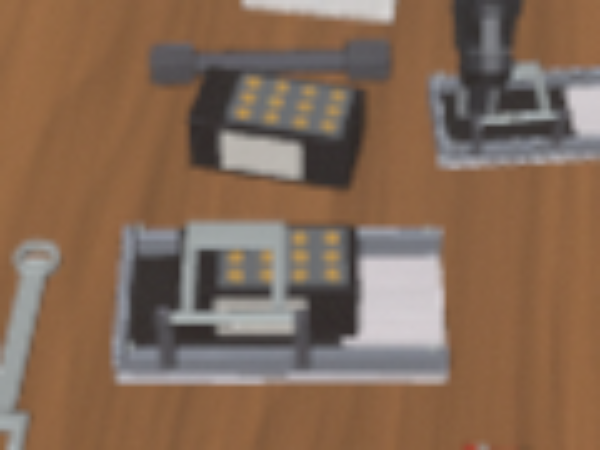

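The bail lies closed over the relay (bar z = 69, crop px 235,236), the relay's centre is about 12 mm from bed_mid, and the robot is clear.

```bash
python3 -c "
from bench import hand_in
print(hand_in())"
```

```text
the job is handed in; nothing more can be done
None
```

The relay lies on its back on the bed with its terminals up, the bail is closed to its hard stop over it, the bystanders in the last view look unmoved, and the job was handed in at about 12 s; no verdict was returned.

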